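# Set up the espresso station

### The arm

A 6-joint arm with a two-finger parallel gripper is mounted at the origin on the work surface. World frame = base frame: x ahead of the robot, y to its left, z up, the work surface at z = 0. Lengths are in m, angles in degrees, forces in N, time in s.
With the tool pointing down it reaches from about 0.325 to 0.775 m from the base axis. Payload 5.5 kg.
Tool frame: the origin (TCP) lies at the centre of the arm's flange, where the gripper is bolted on; the fingertips stand 182 mm ahead of it and the grasp point (between the pads) lies 163 mm ahead of it; z points along the fingers, y is the line along which they close (so a half turn about z gives the same grasp; the last joint's range is limited). The gripper opens to 88 mm and grips with 3 to 60 N. Pads are 20 mm wide; open, the fingers measure 115 mm over their backs; the gripper's body (75 mm by 178 mm) begins 61 mm behind the grasp point.
Start: joints at [-75.098, 5.22, 70.514, -0, 104.267, -3.249], TCP at [0.187, -0.57, 0.405] pointing down, gripper open.
Joint ranges: [-164.24, 164.24], [-49.07, 125.15], [9.68, 141.18], [-86.29, 266.29], [3.28, 154.24], [-151.56, 151.56]. Speed limits (degrees/s): [147.25, 147.25, 172.46, 180, 180, 180].

### API

Orientations are given as [roll, pitch, yaw] about the fixed x, y, z axes, in that order (R = Rz(yaw) Ry(pitch) Rx(roll)).
In Python, from station import r gives the robot as it stands. The module is installed in compiled form; this text tells all that it offers. Calls block until the motion is done:
- r.reach(position, orientation): joint-space move of the TCP to a pose.
- r.servo_line(position, rotation=None, speed=0.15): straight line of the TCP; rotation=None keeps the orientation; speed is the mean speed in m/s.
- r.move_joints(angles): joint-space move.
- r.let_go() and r.grab(squeeze=None): open the fingers fully, or close them until they stop; squeeze is the grip in N (None keeps the last).
- r.wait(seconds).
- r.inverse_kinematics(position, orientation): joint angles nearest the present ones, or None.
- r.sense(): the state.
- r.snapshot(name): name is "scene" or "top"; returns a dict with "frame" (480x640x3 uint8, red, green, blue), "fx", "fy", "cx", "cy" (pixels), "R" (3x3) and "t" (3): a world point X has camera coordinates R X + t. Camera axes: x right, y down, z forward; pixel columns grow to the right and rows downward; lengths in m; the calibration is good to about 2 mm. A picture is of the moment at which its call begins. There is no depth.
A pose or a line that the arm cannot do raises r.IKError and nothing moves.
- r.hand_in(): hands the job in; it is judged then, once.
The state is a dict: "clock": time; "joints": joint angles; "joint_vel": joint speeds; "joint_torque": joint torques, N m; "tcp_pos": TCP position; "orientation": TCP orientation; "contact_force": force on the tool from outside, world axes, zero at the start; "torque": the same for the moment, N m; "opening": finger opening in m; "gripper_force": force on a finger pad.
Only numpy, scipy, OpenCV 4.12 (cv2) and the standard library are available. Lean on these libraries where they do the work, as an engineer would, in place of code of your own. Each camera call takes 0.05 s, during which the arm holds its last target. There are 200 camera calls.

### The job

Set up the espresso station for the next shift: stand the wide cup in the middle of the scale's weighing pan, put the medium cup inside it and the slim cup inside the medium one, each all the way down. Stand the tamper on its steel foot in the middle of the tamping-mat pocket nearer to the scale, and the leveller right way up in the middle of the other pocket. Set everything down gently, dropping nothing and not pressing hard on the scale or the mat, and do not disturb the milk jug, the espresso cup or the knock box.

Things in the scene. Friction and masses are not known exactly. Their poses are not given: they have to be found in the camera images.
- wide_cup: Loose, upright; origin at the centre of its underside, z up its axis. Widest and lowest of three plain open steel cups: 64 mm across, 46 mm tall, wall 3 mm, inner floor 5 mm above the underside. Straight sides above 22 mm, below it tapering to a foot 52 mm across; mouth 58 mm across inside. About 0.16 kg.
- medium_cup: Loose, upright; origin at the centre of its underside, z up its axis. Middle one of three plain open steel cups: 49 mm across, 62 mm tall, wall 3 mm, inner floor 5 mm above the underside. Straight sides above 22 mm, below it tapering to a foot 38 mm across; mouth 43 mm across inside. Nested in the wide cup, its rim is 21 mm above that cup's rim. About 0.12 kg.
- slim_cup: Loose, upright; origin at the centre of its underside, z up its axis. Slimmest and tallest of three plain open steel cups: 34 mm across, 80 mm tall, wall 3 mm, inner floor 5 mm above the underside. Straight sides above 22 mm, below it tapering to a foot 26 mm across. Nested in the medium cup, its rim is 23 mm above that cup's rim. About 0.09 kg.
- tamper: Loose, upright; origin at the centre of its underside, z up its axis. Coffee tamper, 94 mm tall: round steel foot 58 mm across and 18 mm high, a narrow neck, and above it a dark wooden handle 34 mm across, straight-sided from 44 to 86 mm above the underside. About 0.35 kg.
- leveller: Loose, upright; origin at the centre of its underside, z up its axis. Coffee leveller, a solid two-step metal puck 36 mm tall: lower disc 52 mm across and 14 mm high, above it a collar 58 mm across and 22 mm high with a dark round inlay on top. About 0.3 kg.
- scale: Fixed grey bench scale with a steel weighing pan (104 mm along x, 122 mm along y). The pan's upper face is level, 28 mm above the table, and does not sink. Origin on the table straight under the middle of the pan; display strip on its -x side; whole scale 150 mm along x (from -91 to +59) and 130 mm along y. z up.
- mat: Fixed black rubber tamping mat with grey rims, 100 mm along x, 200 mm along y. Two equal shallow pockets side by side along y, centred at y = +50 and -50 mm (x = 0) of its frame, floors 5 mm above the table, each about 92 by 94 mm inside a rim 4 mm wide and 3 mm high that also runs between them. Origin on the table under the mat's middle; z up. The scale stands beyond one of its two ends.
- jug: Bystander: steel milk jug, 84 mm across at the foot, 95 mm tall, with a handle on its +x side reaching 70 mm from its axis. Loose; origin at the centre of its underside.
- espresso_cup: Bystander: white ceramic espresso cup with a handle on its +y side, 66 mm across, 58 mm tall. Loose; origin at the centre of its underside.
- knock_box: Bystander: black round knock box, 104 mm across, 85 mm tall, open on top with a rubber-covered bar across its mouth. Loose; origin at the centre of its underside.
Not all that is in view belongs to the job. What is shaped like the wide_cup but blue is not meant. Leave any orange look-alike of the leveller alone.

How it is judged:
By the outcome, as a careful person would: the job done as asked, in the order asked, and still so for the second after the job is handed in, with the robot touching nothing.
It also fails if it takes over 128 s, if anything falls off the work surface, if the arm or the gripper's body presses on something with over 40 N, if the wrist force passes 120 N, or if a joint passes its speed limit or range.

## Working session

There is one attempt and no reset: what is moved stays moved. The work goes in short steps, each a Python script; the robot and the scene stay as the last script left them, time stands still between calls to the robot, and variables do not carry over. Pictures are saved under pics/ and viewed, at most 14 in all, crops included, and the job is handed in when it is done.

```bash
mkdir -p pics; python3 - <<'E'
from station import r
import cv2,pickle
for n in("top","scene"):
    s=r.snapshot(n); pickle.dump(s,open(f"{n}.pkl","wb")); cv2.imwrite(f"pics/{n}0.png",s["frame"][:,:,::-1]); print(n,s["fx"],s["fy"],s["cx"],s["cy"],s["R"],s["t"])
print(r.sense())
E
```

```text
top 495.86405907064915 495.86405907064915 323.12538326518313 239.89323070939557 [[-0.02799696 -0.99956819 -0.00892213]
 [-0.98476502  0.02911257 -0.17143606]
 [ 0.17162177  0.00398651 -0.98515485]] [0.02552629 0.57067947 1.16948755]
scene 509.570284007398 509.570284007398 313.74327136478666 242.0003022253543 [[-0.65167805  0.75838477 -0.0129718 ]
 [ 0.53217426  0.4449761  -0.72026857]
 [-0.54046857 -0.47628648 -0.69357401]] [ 0.35497441 -0.27971165  1.40669041]
{'clock': 0.1, 'joints': array([-7.50969171e+01,  5.26018807e+00,  7.05751847e+01, -2.27371538e-03,
        1.04267352e+02, -3.24787420e+00]), 'joint_vel': array([ 0.04176329, -0.05083572, -0.10147065,  0.00573269, -0.04313812,
        0.07116786]), 'joint_torque': array([ 3.16618753e-03, -4.47857273e+01, -4.07570279e+01,  7.00313319e-02,
        2.84556724e-02, -1.13138810e-04]), 'tcp_pos': array([ 0.1869273 , -0.57019672,  0.40360309]), 'orientation': array([-1.79897315e+02, -3.61892654e-03,  1.81503955e+01]), 'contact_force': array([0.7534425 , 0.20994299, 0.47926718]), 'torque': array([ 0.08851996, -0.03053855, -0.02185685]), 'gripper_force': 0.0, 'opening': 0.08781052882220769}
```

View pics/top0.png

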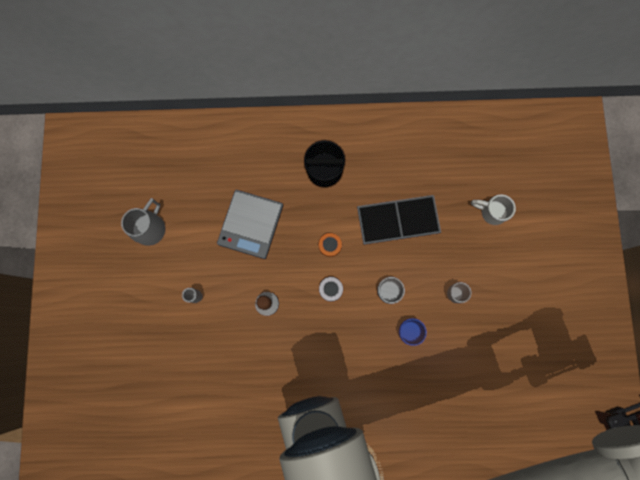

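View pics/scene0.png

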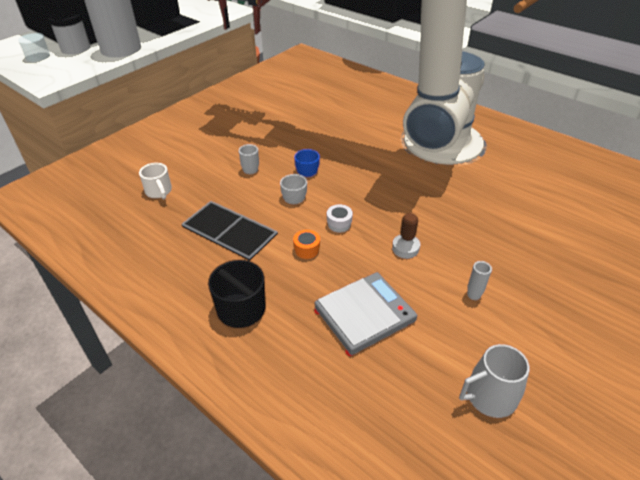

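The top view shows these candidates:
- **Steel cups:** (391,290) is the widest, so it is the wide cup. (460,292) is the medium cup and (190,295) the slim one. The blue cup at (412,331) is the decoy.
- **Levellers:** (331,289) is metal and is the one meant. (330,244) is the orange look-alike.
- **Others:** tamper (266,303), scale (250,225), mat (399,219), knock box (325,163), jug (143,225), espresso cup (498,208).

Next is one enlarged crop to confirm.

```bash
python3 - <<'E'
import cv2
a=cv2.imread("pics/top0.png"); 
cv2.imwrite("pics/c1.png",cv2.resize(a[180:350,170:370],None,fx=4,fy=3.5*4/3.5,interpolation=cv2.INTER_CUBIC)[:600*2][:680].copy()[:600])
cv2.imwrite("pics/c2.png",cv2.resize(a[190:340,310:510],None,fx=4,fy=4,interpolation=cv2.INTER_CUBIC))
E
```

```text
(no output)
```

View pics/c1.png

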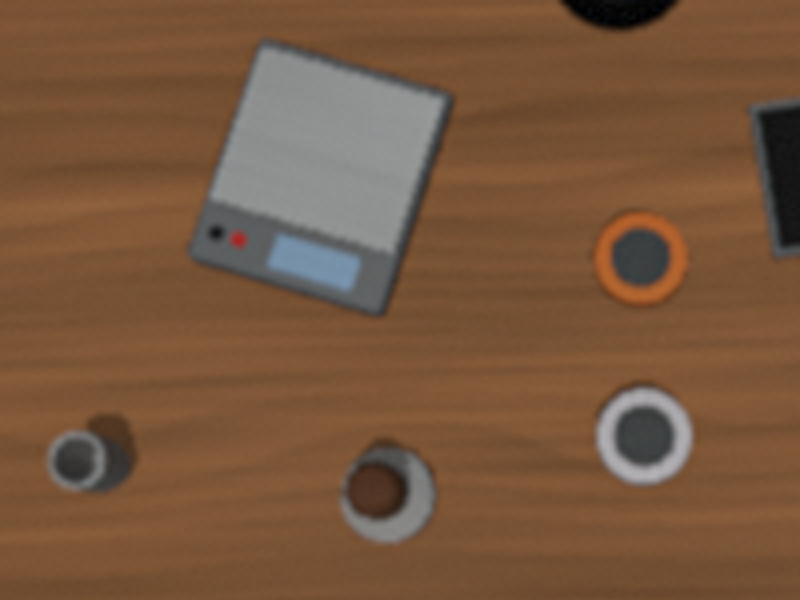

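View pics/c2.png

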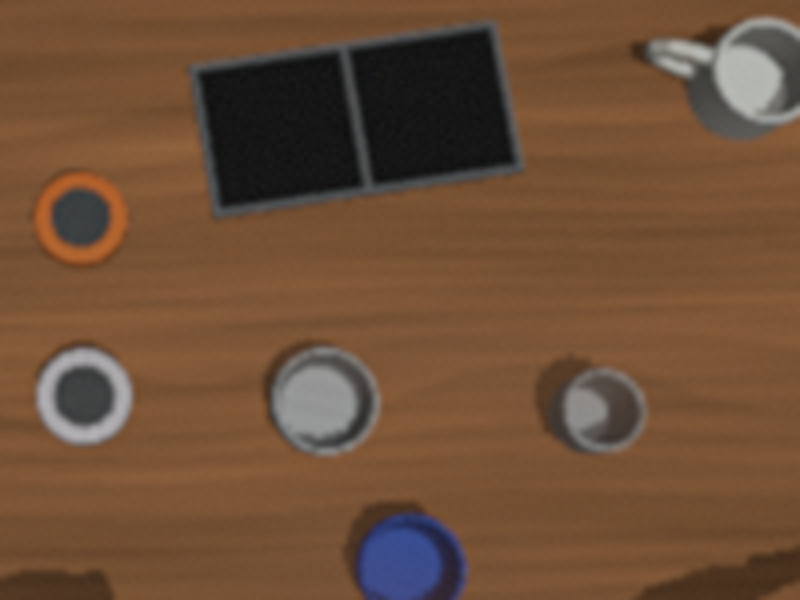

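The crops confirm the steel wide cup at (391,290), the medium at (461,292.5), the slim at (189.5,295) and the metal leveller at (331,289). The blue cup and orange puck are decoys. Now I'll localise everything and check it by overlaying on both views.

```bash
cat > loc.py <<'E'
import pickle,numpy as np,cv2,json
S={n:pickle.load(open(f"{n}.pkl","rb")) for n in("top","scene")}
def w(u,v,z,s):
    d=s["R"].T@np.array([(u-s["cx"])/s["fx"],(v-s["cy"])/s["fy"],1]); c=-s["R"].T@s["t"]
    return (c+d*(z-c[2])/d[2])[:2]
def proj(P,s):
    q=np.atleast_2d(P)@np.array(s["R"]).T+s["t"]; return np.c_[q[:,0]/q[:,2]*s["fx"]+s["cx"],q[:,1]/q[:,2]*s["fy"]+s["cy"]]
def circ(c,rad,z):
    a=np.linspace(0,2*np.pi,49); return np.c_[c[0]+rad*np.cos(a),c[1]+rad*np.sin(a),0*a+z]
def draw(im,P,s,k,off):
    cv2.polylines(im,[np.int32(((proj(P,s)-off+.5)*k-.5)*16)],False,(0,255,0),1,cv2.LINE_AA,4)
def rect(c,yaw,x0,x1,y0,y1,z):
    C,Sn=np.cos(yaw),np.sin(yaw); p=np.array([[x0,y0],[x1,y0],[x1,y1],[x0,y1],[x0,y0]])@np.array([[C,Sn],[-Sn,C]])+c
    return np.c_[p,np.full(5,z)]
def overlay(est,s,name,box,k):
    x0,y0,x1,y1=box; im=cv2.resize(np.ascontiguousarray(s["frame"][y0:y1,x0:x1,::-1]),None,fx=k,fy=k,interpolation=cv2.INTER_CUBIC); o=np.array([x0,y0])
    for n,l in dict(wide=[(.032,.046),(.026,0)],medium=[(.0245,.062),(.019,0)],slim=[(.017,.08),(.013,0)],tamper=[(.029,.018),(.029,0),(.017,.086)],leveller=[(.029,.036),(.029,.014)]).items():
        for rad,z in l: draw(im,circ(est[n],rad,z),s,k,o)
    draw(im,rect(est["scale"][:2],est["scale"][2],-.052,.052,-.061,.061,.028),s,k,o)
    draw(im,rect(est["mat"][:2],est["mat"][2],-.05,.05,-.1,.1,.008),s,k,o)
    cv2.imwrite(name,im)
E
python3 - <<'E'
from loc import *
s=S["top"]; a=lambda x,y,z:w(170+x/4-.375,180+y/4-.375,z,s); b=lambda x,y,z:w(310+x/4-.375,190+y/4-.375,z,s)
e={"wide":b(325,401,.046),"medium":b(604,410,.062),"slim":a(78,460,.08),"tamper":a(388,494,.018),"leveller":a(644,436,.036)}
p=np.array([a(266,42,.028),a(452,95,.028),a(392,255,.028),a(208,200,.028)]); d=p[0]+p[1]-p[2]-p[3]
print(np.linalg.norm(p-np.roll(p,1,0),axis=1)); e["scale"]=[*p.mean(0),np.arctan2(d[1],d[0])]
p=np.array([b(192,67,.008),b(492,25,.008),b(523,168,.008),b(217,215,.008)]); d=p[0]+p[3]-p[1]-p[2]
print(np.linalg.norm(p-np.roll(p,1,0),axis=1)); e["mat"]=[*p.mean(0),np.arctan2(-d[0],d[1])]
e={k:list(map(float,v)) for k,v in e.items()}
for k,v in e.items(): print(k,np.round(v,4),np.hypot(*v[:2]).round(3))
for n,u,v,z in[("orange",330,244,.036),("blue",412,331,.046),("knock",325,160,.085),("jug",138,222,.095),("esp",501,208,.058)]: print(n,w(u,v,z,s).round(3))
json.dump(e,open("est.json","w"))
overlay(e,s,"pics/o_top.png",(170,190,490,330),2.5); overlay(e,S["scene"],"pics/o_sc.png",(170,130,510,370),2.3)
E
```

```text
[0.10788534 0.12421622 0.1089542  0.12172747]
[0.09759237 0.19545581 0.09520842 0.19726403]
wide [ 0.4442 -0.1513] 0.469
medium [ 0.433  -0.3149] 0.535
slim [0.4443 0.3282] 0.552
tamper [0.4223 0.1532] 0.449
leveller [ 0.4522 -0.0058] 0.452
scale [ 0.6403  0.1871 -0.3546] 0.667
mat [ 0.6264 -0.1853  0.1187] 0.653
orange [ 0.563 -0.008]
blue [ 0.345 -0.197]
knock [ 0.764 -0.001]
jug [0.62 0.45]
esp [ 0.636 -0.431]
```

View pics/o_top.png

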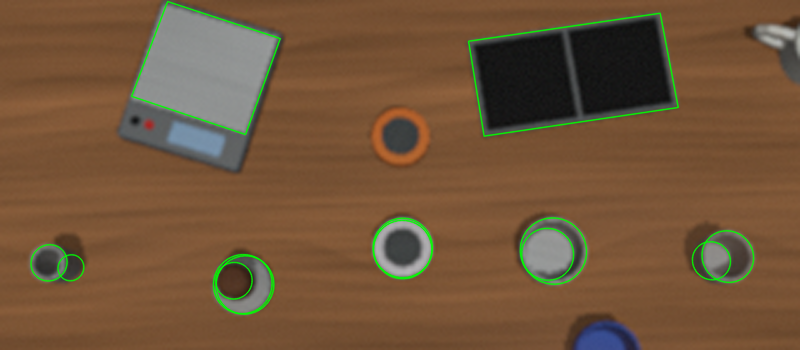

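View pics/o_sc.png

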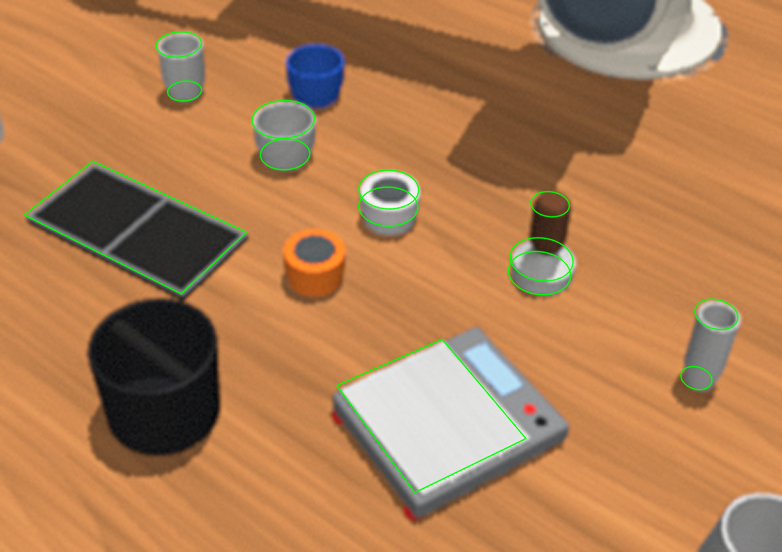

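The overlays agree with both pictures to within about 2 mm. The pocket nearer the scale is the +y one, left in the top view. I'll write the motion helpers and start with the wide cup.

```bash
cat > act.py <<'E'
from station import r
import numpy as np, json
E=json.load(open("est.json")); GP=.163; TZ=.40
def st(m):
    s=r.sense(); print(m,"t%.1f"%s["clock"],"p",s["tcp_pos"].round(4),"F",s["contact_force"].round(1),"op %.4f"%s["opening"],"gf %.1f"%s["gripper_force"],flush=True); return s
def pick(name,local,squeeze,yaw):
    x,y=E[name][:2]; z=local+GP
    r.reach([x,y,z+.09 if z+.09>TZ else TZ],[180,0,yaw]); st("above")
    r.servo_line([x,y,z],speed=.15); r.wait(.2); a=st("down")
    r.grab(squeeze); r.wait(.2); g=st("grip")
    r.servo_line([x,y,TZ],speed=.15); st("up")
    return g["tcp_pos"][2]          # actual TCP height with the underside at z=0
def place(xy,floor,zgrip,yaw,fmax=4):
    xy=list(xy); r.reach([*xy,TZ],[180,0,yaw])
    zt=zgrip+floor; c=zt+.006
    r.servo_line([*xy,c],speed=.12); r.wait(.3); s=st("near")
    e=s["tcp_pos"]-np.array([*xy,c]); F0=s["contact_force"][2]
    xy=[xy[0]-e[0],xy[1]-e[1]]
    for i in range(14):
        c-=.001 if i<4 else .0006
        r.servo_line([*xy,c],speed=.01); r.wait(.1); s=r.sense()
        if s["contact_force"][2]-F0>fmax: break
    s=st("contact i=%d dz=%.4f"%(i,s["tcp_pos"][2]-zt))
    return s
def release():
    s=r.sense(); p=s["tcp_pos"]; r.let_go(); r.wait(.2); st("open")
    r.servo_line([p[0],p[1],TZ],speed=.15)
def pocket(k):
    x,y,t=E["mat"]; return [x-k*np.sin(t),y+k*np.cos(t)]
E
python3 - <<'E'
from act import *
for xy,z in[(E["wide"],.2),(E["scale"],.23),(E["medium"],.22),(E["slim"],.24),(E["tamper"],.23),(pocket(.05),.2),(pocket(-.05),.2),(E["leveller"],.19)]: 
    q=[r.inverse_kinematics([*xy[:2],z],[180,0,yw]) for yw in(0,90)]; print([None if a is None else np.round(a).astype(int).tolist() for a in q])
z=pick("wide",.034,15,0); json.dump(z,open("z.json","w"))
E
```

```text
[[-23, -12, 108, 0, 84, 67], [-23, -12, 108, 0, 84, -23]]
[[13, 17, 75, 0, 88, 103], [13, 17, 75, 0, 88, 13]]
[[-40, -2, 97, 0, 85, 50], [-40, -2, 97, 0, 85, -40]]
[[33, 0, 93, 0, 87, 123], [33, 0, 93, 0, 87, 33]]
[[16, -17, 109, 0, 88, 106], [16, -17, 109, 0, 88, 16]]
[[-15, 14, 82, 0, 84, 75], [-15, 14, 82, 0, 84, -15]]
[[-23, 20, 75, 0, 85, 67], [-23, 20, 75, 0, 85, -23]]
[[-5, -14, 111, 0, 83, 85], [-5, -14, 111, 0, 83, -5]]
above t1.9 p [ 0.4442 -0.1519  0.4   ] F [-0.1 -0.9  1.2] op 0.0881 gf 0.0
down t3.6 p [ 0.4444 -0.1514  0.1977] F [ 0.3 -0.2 -0.5] op 0.0879 gf 0.0
grip t4.3 p [ 0.4442 -0.1514  0.197 ] F [-0.1 -0.9  0.9] op 0.0627 gf 15.0
up t5.8 p [ 0.4442 -0.1513  0.3988] F [-0.4 -0.1 -1.5] op 0.0632 gf 15.0
```

```bash
python3 - <<'E'
from act import *
z=json.load(open("z.json"))
place(E["scale"][:2],.028,z,0); release()
E["medium"]; z=pick("medium",.0625,15,0)
json.dump(z,open("z.json","w"))
s=r.snapshot("top"); import pickle,cv2; pickle.dump(s,open("top1.pkl","wb"))
cv2.imwrite("pics/t1.png",cv2.resize(s["frame"][170:290,190:310,::-1],None,fx=5,fy=5,interpolation=cv2.INTER_CUBIC))
E
```

```text
near t9.1 p [0.6403 0.1871 0.2313] F [ 0.2 -0.2 -1.6] op 0.0632 gf 15.0
contact i=8 dz=0.0001 t12.3 p [0.6402 0.1871 0.2251] F [-2.9 -0.4  5.6] op 0.0631 gf 15.0
open t13.1 p [0.6402 0.1871 0.224 ] F [-0.  -0.6 -0.1] op 0.0881 gf 0.0
above t16.3 p [ 0.4336 -0.3143  0.4   ] F [-0.1 -0.   0.2] op 0.0880 gf 0.0
down t17.9 p [ 0.4332 -0.3151  0.2264] F [1.1 0.1 0.3] op 0.0880 gf 0.0
grip t18.7 p [ 0.433  -0.3149  0.2255] F [-1.  -0.4 -0.2] op 0.0483 gf 15.0
up t20.1 p [ 0.433  -0.3149  0.3986] F [-0.4 -0.9 -1.4] op 0.0490 gf 15.0
```

View pics/t1.png

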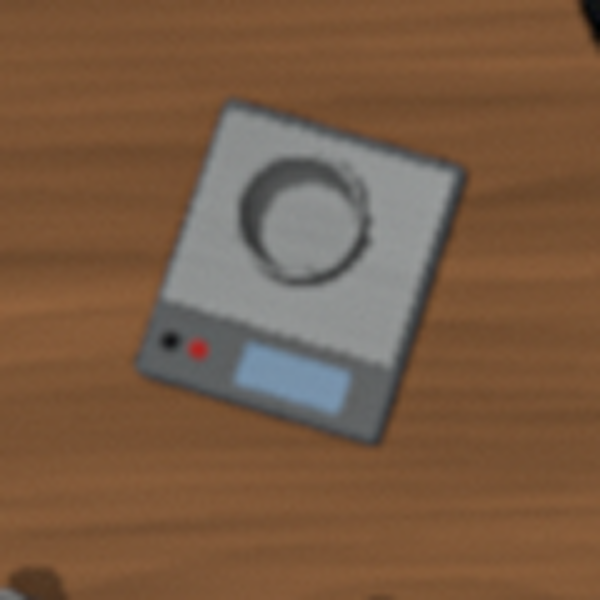

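The wide cup stands on the pan with its rim centred at crop (305,221), which is about full-frame (250.6,213.8). I'll check that position numerically and then nest the medium cup.

```bash
python3 - <<'E'
from act import *
from loc import w,S
print(w(190+305/5-.4,170+221/5-.4,.074,S["top"]),E["scale"][:2])
z=json.load(open("z.json"))
place(E["scale"][:2],.033,z,0); release()
E["slim"]; z=pick("slim",.0775,12,90)
json.dump(z,open("z.json","w"))
import cv2
s=r.snapshot("top"); a=cv2.resize(s["frame"][185:245,220:280,::-1],(400,400),interpolation=cv2.INTER_CUBIC)
s=r.snapshot("scene"); b=cv2.resize(s["frame"][250:350,310:410,::-1],(400,400),interpolation=cv2.INTER_CUBIC)
cv2.imwrite("pics/t2.png",cv2.hconcat([a,b]))
E
```

```text
[0.63652693 0.1835967 ] [0.6402504452971663, 0.18712763530454407]
near t23.6 p [0.6403 0.1871 0.2649] F [ 0.6 -0.2 -1.5] op 0.0487 gf 15.0
contact i=8 dz=-0.0001 t26.8 p [0.6403 0.1871 0.2584] F [-1.1 -0.7  5.2] op 0.0486 gf 15.0
open t27.8 p [0.6402 0.1871 0.2575] F [0.1 0.2 0.8] op 0.0877 gf 0.0
above t30.0 p [0.4447 0.328  0.3995] F [-0.1 -1.3  0.6] op 0.0875 gf 0.0
down t31.4 p [0.4445 0.3284 0.2415] F [ 0.2 -0.7  0.6] op 0.0875 gf 0.0
grip t32.5 p [0.4443 0.3282 0.2405] F [-0.5  0.1 -0.8] op 0.0343 gf 12.0
up t33.7 p [0.4443 0.3282 0.3986] F [-0.1  1.  -1.5] op 0.0345 gf 12.0
```

View pics/t2.png

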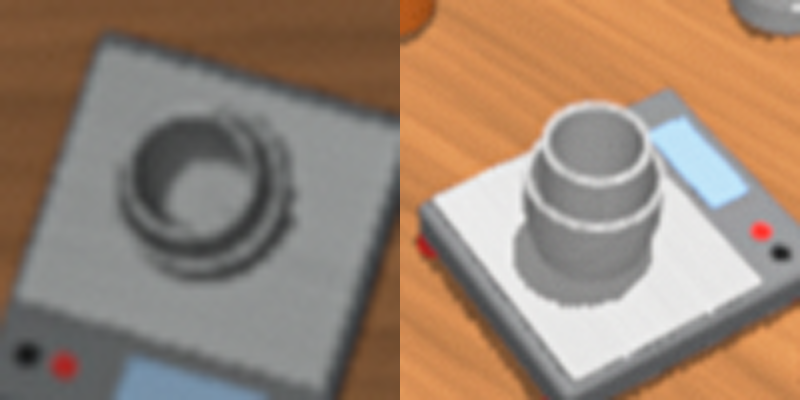

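The medium cup is nested square and fully down in both views. I'll cross-check its position in both cameras, then place the slim cup.

```bash
python3 - <<'E'
from act import *
from loc import w,S
T,C=S["top"],S["scene"]
print("med top",w(220+200/6.667-.43,185+182/6.667-.43,.095,T),"scene",w(310+197/4-.4,250+157/4-.4,.095,C))
b=lambda x,y:w(170+x/2.3-.3,130+y/2.3-.3,.028,C)
print("pan scene",np.mean([b(338,385),b(443,340),b(527,437),b(417,493)],0))
z=json.load(open("z.json"))
place(E["scale"][:2],.038,z,90); release()
z=pick("tamper",.068,25,0)
json.dump(z,open("z.json","w"))
import cv2,pickle
s=r.snapshot("top"); pickle.dump(s,open("top2.pkl","wb")); a=cv2.resize(s["frame"][185:260,210:285,::-1],(400,400),interpolation=cv2.INTER_CUBIC)
s=r.snapshot("scene"); pickle.dump(s,open("scene2.pkl","wb"));b=cv2.resize(s["frame"][250:350,315:415,::-1],(400,400),interpolation=cv2.INTER_CUBIC)
cv2.imwrite("pics/t3.png",cv2.hconcat([a,b]))
E
```

```text
med top [0.63643277 0.18284979] scene [0.64692324 0.19434274]
pan scene [0.63946708 0.18827598]
near t36.2 p [0.6403 0.1871 0.285 ] F [-0.1 -0.7 -0.9] op 0.0345 gf 12.0
contact i=8 dz=-0.0000 t39.3 p [0.6402 0.1872 0.2784] F [-2.4  0.1  5.9] op 0.0345 gf 12.0
open t40.5 p [0.6402 0.1872 0.2775] F [-0.6 -0.5 -0.3] op 0.0879 gf 0.0
above t42.9 p [0.4225 0.1532 0.3997] F [ 0.9  0.4 -0.5] op 0.0879 gf 0.0
down t44.4 p [0.4225 0.1532 0.2319] F [ 0.4 -0.2 -0.1] op 0.0878 gf 0.0
grip t45.4 p [0.4223 0.1533 0.231 ] F [-0.   1.4 -0.3] op 0.0331 gf 25.0
up t46.7 p [0.4223 0.1531 0.3987] F [ 0.6  0.4 -4.8] op 0.0330 gf 25.0
```

View pics/t3.png

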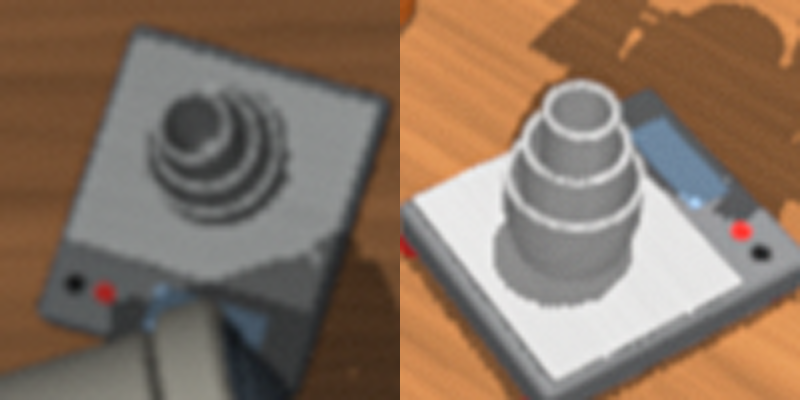

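All three cups look nested and level. The two cameras disagree slightly on the stack centre, so I'll overlay the expected rims before going on.

```bash
python3 - <<'E'
from loc import *
e=json.load(open("est.json")); out=[]
for f,box in(("top2",(210,185,285,260)),("scene2",(310,245,415,350))):
    s=pickle.load(open(f+".pkl","rb")); x0,y0,x1,y1=box; k=400/(x1-x0); o=np.array([x0,y0])
    im=cv2.resize(np.ascontiguousarray(s["frame"][y0:y1,x0:x1,::-1]),(400,400),interpolation=cv2.INTER_CUBIC)
    c=e["scale"]
    for rad,z in((.032,.074),(.0245,.095),(.017,.118)): draw(im,circ(c,rad,z),s,k,o)
    draw(im,rect(c[:2],c[2],-.052,.052,-.061,.061,.028),s,k,o); draw(im,rect(c[:2],c[2],-.091,.059,-.065,.065,.0),s,k,o); out.append(im)
cv2.imwrite("pics/t4.png",cv2.hconcat(out))
E
```

```text
(no output)
```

View pics/t4.png

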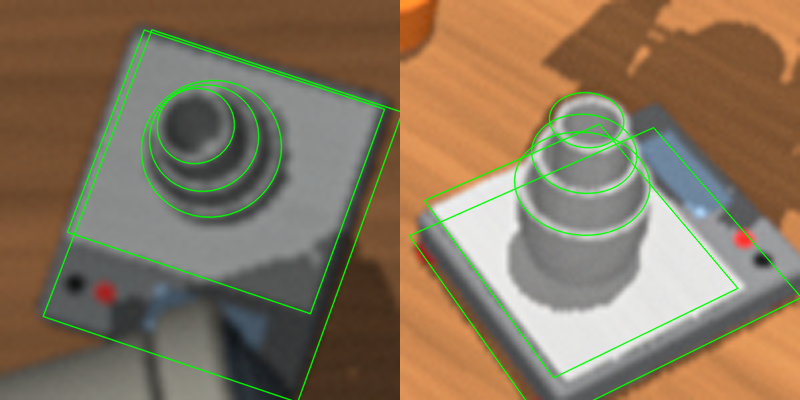

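The stack is centred on the pan to within about 3 mm; the residuals in the two views oppose each other. I'll place the tamper next and then pick up the leveller.

```bash
python3 - <<'E'
from act import *
yw=90+np.degrees(E["mat"][2])
z=json.load(open("z.json"))
place(pocket(.05),.005,z,yw,5); release()
z=pick("leveller",.026,25,0)
place(pocket(-.05),.005,z,yw,5); release()
r.reach([.40,.0,.42],[180,0,90]); st("home")
import cv2
s=r.snapshot("top"); a=cv2.resize(s["frame"][185:260,350:450,::-1],(400,300),interpolation=cv2.INTER_CUBIC)
s=r.snapshot("scene"); b=cv2.resize(s["frame"][180:270,170:290,::-1],(400,300),interpolation=cv2.INTER_CUBIC)
cv2.imwrite("pics/t5.png",cv2.hconcat([a,b])); cv2.imwrite("pics/t6.png",s["frame"][:,:,::-1])
E
```

```text
near t50.5 p [ 0.6206 -0.1357  0.2424] F [ 0.6 -0.9 -4.8] op 0.0331 gf 25.0
contact i=8 dz=-0.0000 t53.6 p [ 0.6204 -0.1357  0.236 ] F [-4.6  0.8  5.8] op 0.0329 gf 25.0
open t54.8 p [ 0.6204 -0.1357  0.235 ] F [ 0.2 -0.9  0.2] op 0.0875 gf 0.0
above t57.7 p [ 0.4523 -0.0059  0.3999] F [-0.5  0.   0.5] op 0.0880 gf 0.0
down t59.5 p [ 0.4524 -0.0058  0.1897] F [-0.  -0.5  0. ] op 0.0880 gf 0.0
grip t60.2 p [ 0.4522 -0.0058  0.189 ] F [-0.5  0.   0.1] op 0.0574 gf 25.0
up t61.8 p [ 0.4521 -0.0058  0.3989] F [-0.7 -0.9 -2.4] op 0.0571 gf 25.0
near t65.7 p [ 0.6324 -0.235   0.2003] F [ 0.3  0.  -2.7] op 0.0575 gf 25.0
contact i=8 dz=0.0000 t68.8 p [ 0.6323 -0.235   0.194 ] F [-4.2  1.1  6. ] op 0.0575 gf 25.0
open t69.7 p [ 0.6323 -0.235   0.193 ] F [ 0.3  0.5 -0.8] op 0.0877 gf 0.0
home t72.5 p [ 4.004e-01 -3.000e-04  4.200e-01] F [-0.1 -0.1  0.1] op 0.0879 gf 0.0
```

View pics/t5.png

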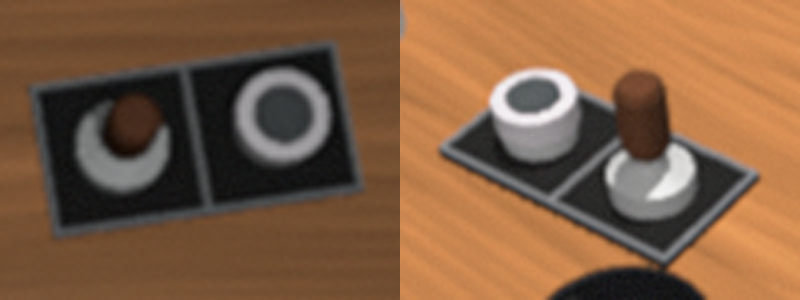

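View pics/t6.png

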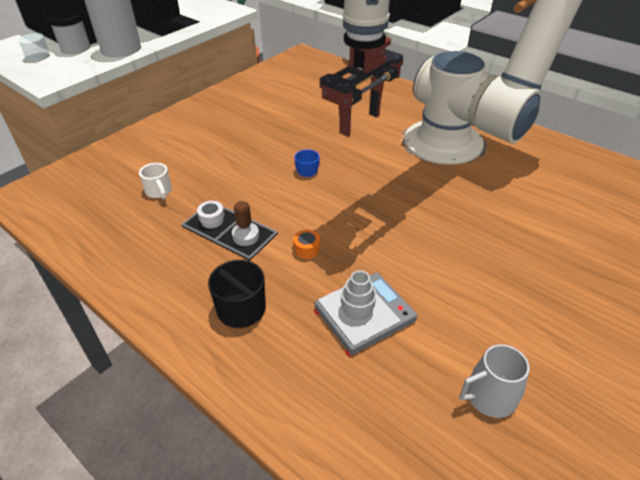

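The tamper stands upright centred in the pocket nearer the scale: foot at crop (123,148), pocket centre (121,148). The leveller is upright and centred in the other pocket once parallax is allowed for. The cup stack is intact, the bystanders and decoys are untouched, and the robot is clear.

```bash
python3 -c "
from station import r
print(r.hand_in())"
```

```text
the job is handed in; nothing more can be done
None
```

The job is handed in at about 73 s on the robot's clock: the three cups are nested on the scale pan (centred to about 3 mm by camera), the tamper stands in the mat pocket nearer the scale, the leveller is in the other, and the bystanders and look-alikes were not touched.

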